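# Make up two breakfast trays

### The arm

A 6-joint arm with a two-finger parallel gripper is mounted at the origin on the work surface. World frame = base frame: x ahead of the robot, y to its left, z up, the work surface at z = 0. Lengths are in m, angles in rad, forces in N, time in s.
With the tool pointing down it reaches from about 0.3 to 0.775 m from the base axis. Payload 14.6 kg.
Tool frame: the origin (TCP) lies at the very end of the fingers, on their centre line; the grasp point (between the pads) lies 19 mm behind it; z points along the fingers, y is the line along which they close (so a half turn about z gives the same grasp; the last joint's range is limited). The gripper opens to 94 mm and grips with 3 to 60 N. Pads are 16 mm wide; open, the fingers measure 119 mm over their backs; the gripper's body (75 mm by 177 mm) begins 78 mm behind the grasp point.
Start: joints at [1.075, 0.3, 1.521, -0, 1.321, -0.067], TCP at [0.229, 0.5, 0.205] pointing down, gripper open.
Joint ranges: [-3.03, 3.03], [-0.79, 2.21], [0.23, 2.52], [-1.04, 4.18], [0, 3.07], [-2.55, 2.55]. Speed limits (rad/s): [2.22, 2.22, 2.57, 3.14, 3.14, 3.14].

### API

Orientations are given as [roll, pitch, yaw] about the fixed x, y, z axes, in that order (R = Rz(yaw) Ry(pitch) Rx(roll)).
In Python, from station import ctrl, cams gives the robot as it stands. The module is installed in compiled form; this text tells all that it offers.
- The arm moves only by the tool arm_command, never from a script. Its argument "plan" is a list that holds one entry, the list of rows, each a list of 7 numbers: the shift along the tool's x, y, z in parts of the range, where 1.0 means 0.5 m, then the turn, a rotation vector about the tool's x, y, z in normalised numbers (1 is 2 rad), then the closure, from -1 (fully open) to 1 (shut). A call has 1 to 12 rows; each row is the pose to reach, as a shift and turn from the pose commanded when the call began, along the tool's axes at that moment; what a row does not reach only later rows make up. A row lasts 1/10 s, in which the tool goes at most 50 mm and 8.59 degrees, less where a joint would pass 70% of its speed; a pose out of reach is approached as far as the arm can. Shift and turn numbers lie between -1 and 1, and a call with a number outside is refused. A call with a gripper value outside its range is refused whole. The fingers move at their own pace and stop on an object; "squeeze" is the grip in N (left out, the last holds). Time passes only in rows, so rows that repeat a pose let the fingers close. It gives the time, the measured TCP pose, the force, the opening and the grip force at its end, in the units of the state.
- ctrl.get_obs(): the state, without advancing time (a new reading comes with each control period).
- cams.camera(name): name is "scene" or "top" or "wrist"; returns (picture, depth): 400x640x3 uint8, blue, green, red; 400x640 float32, m along the optical axis (not along the pixel's ray), 0 where there is no reading.
- cams.camera_info(name): a dict with "fx", "fy", "cx", "cy" (pixels), "world_to_cam" (4x4, takes a point from world to camera coordinates). Camera axes: x right, y down, z forward; pixel columns grow to the right and rows downward; lengths in m; the calibration is good to about 2 mm. A picture is of the moment at which its call begins: read the wrist's pose just before it. camera_info takes no time and is no camera call; for the wrist camera it gives the pose at the moment of the call.
- ctrl.hand_in(): hands the job in; it is judged then, once.
The state is a dict: "time_s": time; "qpos": joint angles; "joint_vel": joint speeds; "tau": joint torques, N m; "ee_pos": TCP position; "eef_rot": TCP orientation; "force": force on the tool from outside, world axes, zero at the start; "moment": the same for the moment, N m; "grip_width": finger opening in m; "grip_force": force on a finger pad.
Only numpy, scipy, OpenCV 4.12 (cv2) and the standard library are available. Lean on these libraries where they do the work, as an engineer would, in place of code of your own. Each camera call takes 0.05 s, during which the arm holds its last target. There are 200 camera calls.

### The job

Make up the two breakfast trays, one thing standing upright and flat in each bay: on the green tray the purple berry jam goes in the bay at the handle end and the egg cup in the other; on the blue tray the yellow-lidded honey goes in the bay at the handle end, the butter dish in the middle and the white salt shaker in the bay farthest from the handle. Leave the green jar, the black pepper and the coffee cup where they stand, and do not tip anything over.

Things in the scene. Friction and masses are not known exactly. Their poses are not given: they have to be found in the camera images.
- green_tray: Dark wooden tray, light-green floor, two bays in a row, 166 x 86 mm, at one side, roughly along world x. Bays 74 x 74 mm inside, floor 4 mm and wall tops 16 mm above the table, walls 6 mm. Fixed. Origin: centre of underside; x along the tray to its handle (low brass loop, 29 mm past that end), z up. Bay centres: x = 0.040 at the handle end, x = -0.040 at the other.
- blue_tray: Dark wooden tray, blue floor, three bays in a row, 246 x 86 mm, at one side, roughly along world x. Bays 74 x 74 mm inside, floor 4 mm and wall tops 16 mm above the table, walls 6 mm. Fixed. Origin: centre of underside; x along the tray to its handle (low brass loop, 29 mm past that end), z up. Bay centres: x = 0.080 at the handle end, 0 middle, -0.080 farthest from it.
- berry_jar: Closed round jar standing upright, 66 mm tall: dark-purple berry jam, body of diameter 54 mm up to 47 mm, then a purple lid of diameter 51 mm from 52 mm up to the top. About 200 g, rigid, lid fixed. Origin: centre of its underside; z up.
- egg_cup: Turquoise egg cup with a brown boiled egg, one rigid piece, 68 mm tall, 130 g: foot diameter 48 mm, waist 24 mm at 12 mm height, cup widening to its rim of 49 mm at 42 mm height; above it the egg, diameter 43 mm at the rim, 33 mm at 59 mm height. Grip it at or just below the rim. Origin: centre of its underside; z up.
- honey_jar: Closed round jar standing upright, 66 mm tall: amber honey, body of diameter 54 mm up to 47 mm, then a yellow lid of diameter 51 mm from 52 mm up to the top. About 200 g, rigid, lid fixed. Origin: centre of its underside; z up.
- butter_dish: Butter dish, one rigid piece, 52 mm tall, 160 g: white base plate 56 (x) x 46 (y) x 8 mm, pale-yellow box-shaped cover 50 (x) x 40 (y) mm from 8 to 42 mm height, steel knob of diameter 14 mm on top. Grip the cover across its 40 mm (along the dish's y). Fits a bay at any yaw. Origin: centre of its underside; z up.
- salt: Closed round white salt shaker, 70 mm tall, standing upright: diameter 44 mm at the foot, 40 mm at 52 mm height, domed white cap with five dots on top (diameter 41 mm at 52 mm height, 39 mm at 64 mm). About 110 g. Origin: centre of its underside; z up. 
- green_jar: Closed round jar standing upright, 66 mm tall: olive-green body of diameter 54 mm up to 47 mm, then a green lid of diameter 51 mm from 52 mm up to the top. About 200 g, rigid, lid fixed. Origin: centre of its underside; z up. Not wanted on a tray; stays where it is.
- pepper: Closed round dark-grey pepper shaker, 70 mm tall, standing upright: diameter 44 mm at the foot, 40 mm at 52 mm height, domed black cap with five dots on top (diameter 41 mm at 52 mm height, 39 mm at 64 mm). About 110 g. Origin: centre of its underside; z up. Not wanted on a tray; stays where it is.
- coffee_cup: Empty white cup, rim diameter 58 mm, 55 mm tall, handle at its +y side. Origin: centre of its underside; z up. Not wanted on a tray; stays where it is.

How it is judged:
By the outcome, as a careful person would: the job done as asked, in the order asked, and still so for the second after the job is handed in, with the robot touching nothing.
It also fails if it takes over 128 s, if anything falls off the work surface, if the arm or the gripper's body presses on something with over 40 N, if the wrist force passes 120 N, or if a joint passes its speed limit or range.

## Working session

There is one attempt and no reset: what is moved stays moved. The work goes in short steps, Python scripts to look and compute and a tool call to move; the robot and the scene stay as the last step left them, time stands still between calls to the robot, and variables do not carry over. Pictures are saved under pics/ and viewed, at most 14 in all, crops included, and the job is handed in when it is done.

Besides the shell and the picture viewer there is one more tool, called after "Emit:" as a command line: name --argument value ..., lists and objects as JSON in quotes. arm_command: Moves the arm, as the interface text tells. Its arguments: {"type":"object","properties":{"plan":{"type":"array"},"squeeze":{"type":"number"}},"required":["plan"]}

```bash
mkdir -p pics
python3 - <<'E'
from station import ctrl,cams
import cv2,numpy as np
o=ctrl.get_obs();print(o)
for n in("top","scene"):
    p,d=cams.camera(n);cv2.imwrite(f"pics/{n}0.png",p);np.save(f"pics/{n}0.npy",d)
    i=cams.camera_info(n);print(n,i)
E
```

```text
{'time_s': 0.0, 'qpos': array([ 1.07537517e+00,  3.00499667e-01,  1.52160623e+00,  5.82612708e-06,
        1.32064414e+00, -6.65628620e-02]), 'joint_vel': array([ 0.00120111,  0.00131995,  0.00167532,  0.00079037,  0.00045873,
       -0.00014836]), 'tau': array([-7.33244851e-04, -5.31812918e+01, -3.52722323e+01,  7.07701268e-02,
        2.44856853e-02, -1.41436362e-04]), 'ee_pos': array([0.2285673 , 0.49997212, 0.20486001]), 'eef_rot': array([-3.14043821e+00, -8.26125261e-05,  2.71273287e+00]), 'force': array([ 0.00835325,  0.27462477, -0.329659  ]), 'moment': array([-0.01928152, -0.01023723, -0.04549593]), 'grip_force': 0.0, 'grip_width': 0.09378076186930794}
top {'fx': 370.701132025342, 'fy': 370.701132025342, 'cx': 328.16327570526056, 'cy': 203.55619914340568, 'world_to_cam': array([[-0.02175863, -0.99959973, -0.01808133,  0.02543294],
       [-0.98676181,  0.02437938, -0.1603333 ,  0.5313251 ],
       [ 0.16070994,  0.01435333, -0.98689731,  0.76743991],
       [ 0.        ,  0.        ,  0.        ,  1.        ]])}
scene {'fx': 396.1983483298718, 'fy': 396.1983483298718, 'cx': 323.3161189841841, 'cy': 194.62920496225829, 'world_to_cam': array([[-1.43711109e-02,  9.99772508e-01,  1.57608381e-02,
         1.70174969e-02],
       [ 7.08791998e-01,  2.13038752e-02, -7.05095773e-01,
        -3.36676672e-01],
       [-7.05271136e-01,  1.03814635e-03, -7.08936914e-01,
         1.36774819e+00],
       [ 0.00000000e+00,  0.00000000e+00,  0.00000000e+00,
         1.00000000e+00]])}
```

View pics/top0.png

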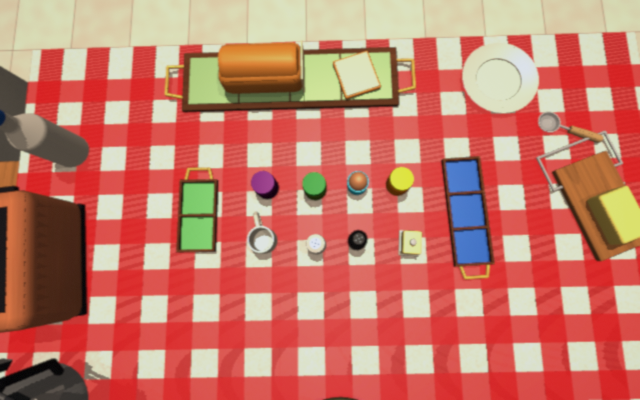

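View pics/scene0.png

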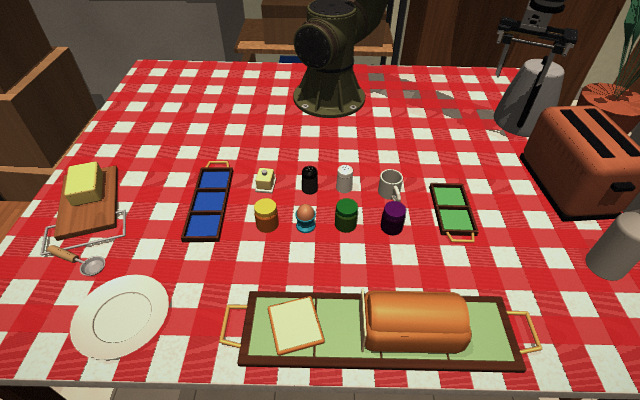

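```bash
cat > h.py <<'E'
import numpy as np,cv2
from station import ctrl,cams
def cloud(n,p=None,d=None):
    i=cams.camera_info(n)
    if p is None: p,d=cams.camera(n)
    v,u=np.mgrid[:400,:640]
    c=np.stack([(u-i["cx"])/i["fx"]*d,(v-i["cy"])/i["fy"]*d,d],-1)
    T=np.linalg.inv(i["world_to_cam"]); return p,c@T[:3,:3].T+T[:3,3],d>0
def ray(n,u,v,z,i=None):
    i=i or cams.camera_info(n); T=np.linalg.inv(i["world_to_cam"])
    r=T[:3,:3]@[(u-i["cx"])/i["fx"],(v-i["cy"])/i["fy"],1]; return T[:3,3]+r*(z-T[2,3])/r[2]
def hsv(p,lo,hi): return cv2.inRange(cv2.cvtColor(p,cv2.COLOR_BGR2HSV),np.array(lo),np.array(hi))>0
def circ(P):
    c,r=cv2.minEnclosingCircle((P[:,:2]*1000).astype(np.float32)); return np.round(c,1),round(r,1)
E
python3 - <<'E'
from h import *
for n,seeds in(("top",dict(berry=(264,184),green=(314,185),egg=(358,181),honey=(401,180),cup=(261,240),salt=(315,243),pepper=(357,240),butter=(411,243))),
        ("scene",dict(berry=(393,215),green=(346,213),egg=(305,215),honey=(266,213),cup=(391,182),salt=(345,178),pepper=(310,178),butter=(265,180)))):
    p=cv2.imread(f"pics/{n}0.png");d=np.load(f"pics/{n}0.npy");p,X,ok=cloud(n,p,d)
    print(n,"table z",np.median(X[280:330,150:500,2]) if n=="top" else np.median(X[250:280,200:400,2]))
    m=(ok&(X[...,2]>.022)&(X[...,2]<.09)).astype(np.uint8)
    _,L=cv2.connectedComponents(m)
    for k,(u,v) in seeds.items():
        S=X[L==L[v,u]] if L[v,u] else X[v-3:v+4,u-3:u+4].reshape(-1,3)
        zt=np.percentile(S[:,2],98)
        print(k,len(S),"ztop",round(zt*1000,1),"top",*circ(S[S[:,2]>zt-.008]),"mid",np.round((S.min(0)+S.max(0))*500,0)[:2],np.round((S.max(0)-S.min(0))*1000)[:2])
p=cv2.imread("pics/top0.png");i=cams.camera_info("top")
for k,lo,hi in(("gt",(50,120,80),(70,255,255)),("bt",(105,120,80),(125,255,255))):
    m=hsv(p,lo,hi).astype(np.uint8)
    cs=[c for c in cv2.findContours(m,0,2)[0] if 300<cv2.contourArea(c)]
    for c in cs:
        Q=np.array([ray("top",*q[0],.004,i)[:2]*1000 for q in c],np.float32)
        print(k,cv2.boundingRect(c),cv2.minAreaRect(Q))
E
```

```text
top table z 0.00031122716374648585
berry 548 ztop 68.8 top [578.6 153.1] 25.6 mid [578. 152.] [51. 52.]
green 527 ztop 68.4 top [573.7  42.5] 25.5 mid [573.  42.] [52. 51.]
egg 361 ztop 67.8 top [580.4 -53.2] 16.3 mid [581. -54.] [46. 45.]
honey 563 ztop 68.4 top [ 579.8 -146. ] 25.4 mid [ 578. -145.] [52. 51.]
cup 49 ztop 8.0 top [458.3 167.4] 9.6 mid [458. 167.] [14. 15.]
salt 301 ztop 71.9 top [445.6  41.4] 19.3 mid [445.  41.] [39. 40.]
pepper 307 ztop 72.3 top [453.  -49.4] 19.0 mid [451. -48.] [39. 39.]
butter 462 ztop 52.0 top [ 446.4 -165.4] 17.9 mid [ 444. -165.] [52. 41.]
scene table z 0.0008606571573127608
berry 1063 ztop 68.0 top [581.  155.4] 26.4 mid [519. 159.] [182.  61.]
green 572 ztop 68.3 top [575.   45.5] 26.6 mid [576.  44.] [53. 53.]
egg 331 ztop 68.5 top [582.5 -51.2] 15.3 mid [587. -52.] [38. 47.]
honey 579 ztop 68.2 top [ 581.3 -146. ] 26.9 mid [ 581. -144.] [53. 53.]
cup 49 ztop 56.6 top [485.8 157.6] 7.5 mid [459. 163.] [59. 26.]
salt 315 ztop 71.3 top [448.2  43.5] 19.0 mid [451.  44.] [35. 40.]
pepper 319 ztop 71.4 top [455.4 -46.5] 20.2 mid [458. -47.] [36. 39.]
butter 288 ztop 52.1 top [ 451.3 -166.3] 21.0 mid [ 447. -164.] [52. 42.]
gt (303, 173, 22, 22) ((586.1310424804688, 46.61784362792969), (48.721473693847656, 49.807003021240234), 88.85623931884766)
bt (455, 229, 35, 35) ((435.025146484375, -304.9189758300781), (72.79939270019531, 70.86332702636719), 2.5260205268859863)
bt (450, 194, 35, 33) ((515.6375732421875, -301.6400146484375), (72.67919158935547, 70.76290893554688), 2.447171688079834)
bt (446, 160, 34, 32) ((596.0473022460938, -298.1302490234375), (71.1800537109375, 70.61441802978516), 2.7204978466033936)
```

Run:
```python
from h import *
p=cv2.imread("pics/top0.png");d=np.load("pics/top0.npy");p,X,ok=cloud("top",p,d);i=cams.camera_info("top")
print(cv2.cvtColor(p,cv2.COLOR_BGR2HSV)[[197,233],[198,198]])
m=hsv(p,(35,100,80),(75,255,255)).astype(np.uint8);m[:,:170]=0;m[:160]=0;m[:,230:]=0
for c in cv2.findContours(m,0,2)[0]:
    if cv2.contourArea(c)<300: continue
    print(cv2.minAreaRect(np.array([ray("top",*q[0],.004,i)[:2]*1000 for q in c],np.float32)))
D=np.hypot(X[...,0]-.446,X[...,1]+.165)<.06
S=X[ok&D&(X[...,2]>.036)&(X[...,2]<.056)]
print("butter",len(S),cv2.minAreaRect((S[:,:2]*1000).astype(np.float32)))
ps=cv2.imread("pics/scene0.png");js=cams.camera_info("scene")
for k,lo,hi,y in(("g",(35,100,60),(75,255,255),(430,480)),("b",(100,120,60),(130,255,255),(180,235))):
    m=hsv(ps,lo,hi).astype(np.uint8);m[:150]=0;m[250:]=0;m[:,:y[0]]=0;m[:,y[1]:]=0
    for c in cv2.findContours(m,0,2)[0]:
        if cv2.contourArea(c)>200: print("scene",k,cv2.minAreaRect(np.array([ray("scene",*q[0],.004,js)[:2]*1000 for q in c],np.float32)))
```

```text
[[ 55 119 206]
 [ 55 117 205]]
((477.8796691894531, 315.4908447265625), (73.41265869140625, 72.99695587158203), 88.71253967285156)
((558.8694458007812, 314.83258056640625), (73.65399932861328, 70.55545043945312), 88.61170196533203)
butter 430 ((444.99652099609375, -165.19969177246094), (38.90611267089844, 49.57170486450195), 86.84742736816406)
scene g ((553.804931640625, 315.95709228515625), (70.27540588378906, 65.46578979492188), 89.56668090820312)
scene g ((472.4694519042969, 315.9714050292969), (63.110870361328125, 69.67607116699219), 0.2643747925758362)
scene b ((589.7263793945312, -296.41558837890625), (62.799705505371094, 71.20370483398438), 1.633758783340454)
scene b ((508.42315673828125, -300.3714904785156), (60.03744125366211, 71.5171127319336), 1.7335972785949707)
scene b ((428.4414978027344, -303.4787292480469), (63.02718734741211, 70.32748413085938), 2.7886157035827637)
```

Units first: shifts go in shares of 0.5 m and turns go in shares of 2 rad. So -20 mm / 500 = -0.04, -10 mm / 500 = -0.02, -0.43 rad / 2 = -0.215.

Emit:
arm_command --plan '[[[0, 0, -0.02, 0, 0, -0.07, -1], [0, 0, -0.04, 0, 0, -0.14, -1], [0, 0, -0.04, 0, 0, -0.215, -1], [0, 0, -0.04, 0, 0, -0.215, -1], [0, 0, -0.04, 0, 0, -0.215, -1], [0, 0, -0.04, 0, 0, -0.215, -1]]]'

```text
time_s: 0.7
ee_pos: [0.2286, 0.5001, 0.2251]
eef_rot: [-3.141, -0.0, 3.139]
force: [0.0, -0.5, 0.2]
grip_width: 0.0938
grip_force: 0.0
```

Scaled: -351 mm / 500 = -0.702, -346 mm / 500 = -0.692.

Emit:
arm_command --plan '[[[-0.702, -0.692, 0.09, 0, 0, 0, -1], [-0.702, -0.692, 0.09, 0, 0, 0, -1], [-0.702, -0.692, 0.09, 0, 0, 0, -1], [-0.702, -0.692, 0.09, 0, 0, 0, -1], [-0.702, -0.692, 0.09, 0, 0, 0, -1], [-0.702, -0.692, 0.09, 0, 0, 0, -1], [-0.702, -0.692, 0.09, 0, 0, 0, -1], [-0.702, -0.692, 0.09, 0, 0, 0, -1], [-0.702, -0.692, 0.09, 0, 0, 0, -1], [-0.702, -0.692, 0.09, 0, 0, 0, -1], [-0.702, -0.692, 0.09, 0, 0, 0, -1], [-0.702, -0.692, 0.09, 0, 0, 0, -1]]]'

```text
time_s: 1.9
ee_pos: [0.5802, 0.154, 0.1798]
eef_rot: [-3.141, -0.001, 3.139]
force: [0.2, -0.7, -0.4]
grip_width: 0.0942
grip_force: 0.0
```

Run:
```python
from h import *
o=ctrl.get_obs();print(o["ee_pos"],o["eef_rot"],np.abs(o["joint_vel"]).max())
p,X,ok=cloud("wrist");cv2.imwrite("pics/w1.png",p)
for k,c,zt in(("berry",(.580,.154),.066),("green",(.574,.044),.066),("cup",(.458,.165),.055)):
    S=X[ok&(np.hypot(X[...,0]-c[0],X[...,1]-c[1])<.05)&(abs(X[...,2]-zt)<.006)]
    if len(S)>20: print(k,len(S),np.median(S[:,2]),circ(S))
```

```text
[0.58015792 0.15400524 0.17976667] [-3.14148555e+00 -1.14713939e-03  3.13928819e+00] 0.03879692908091439
berry 1743 0.06571664243672293 (array([579.4, 154.4]), 25.4)
green 1806 0.06547899969003299 (array([574. ,  43.8]), 25.5)
cup 905 0.05438890862660062 (array([467.7, 162.6]), 38.7)
```

View pics/w1.png

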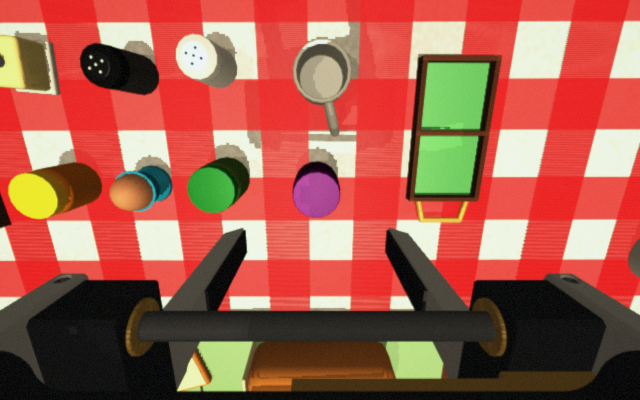

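Emit:
arm_command --plan '[[[0, 0, 0.08, 0, 0, 0, -1], [0, 0, 0.16, 0, 0, 0, -1], [0, 0, 0.24, 0, 0, 0, -1], [0, 0, 0.3, 0, 0, 0, -1], [0, 0, 0.318, 0, 0, 0, -1], [0, 0, 0.318, 0, 0, 0, -1], [0, 0, 0.318, 0, 0, 0, 1], [0, 0, 0.318, 0, 0, 0, 1], [0, 0, 0.318, 0, 0, 0, 1], [0, 0, 0.318, 0, 0, 0, 1], [0, 0, 0.318, 0, 0, 0, 1], [0, 0, 0.318, 0, 0, 0, 1]]]' --squeeze 25

```text
time_s: 3.15
ee_pos: [0.5802, 0.1546, 0.0217]
eef_rot: [3.142, 0.0, -3.14]
force: [-0.5, -0.9, 2.8]
grip_width: 0.0531
grip_force: 25.0
```

Run:
```python
from h import *
o=ctrl.get_obs();print(o["ee_pos"],o["grip_width"],o["grip_force"],o["force"])
```

```text
[0.58020537 0.15459205 0.02171772] 0.05308024610348844 25.00045946566388 [-0.45636218 -0.86139906  2.82786092]
```

Scaled: 161 mm / 500 = 0.322, 140 mm / 500 = 0.28.

Emit:
arm_command --plan '[[[0, 0, -0.02, 0, 0, 0, 1], [0, 0, -0.08, 0, 0, 0, 1], [0, 0, -0.15, 0, 0, 0, 1], [0.006, 0.04, -0.16, 0, 0, 0, 1], [0.016, 0.12, -0.16, 0, 0, 0, 1], [0.024, 0.2, -0.16, 0, 0, 0, 1], [0.034, 0.28, -0.16, 0, 0, 0, 1], [0.04, 0.322, -0.16, 0, 0, 0, 1], [0.04, 0.322, -0.16, 0, 0, 0, 1], [0.04, 0.322, -0.16, 0, 0, 0, 1]]]'

```text
time_s: 4.15
ee_pos: [0.5598, 0.3153, 0.1016]
eef_rot: [-3.141, -0.0, -3.14]
force: [0.3, -0.0, -1.9]
grip_width: 0.0535
grip_force: 25.0
```

```bash
cat >> h.py <<'E'
def bays(n,p,lo,hi,box):
    i=cams.camera_info(n)
    for c in cv2.findContours(hsv(p,lo,hi).astype(np.uint8),0,2)[0]:
        if cv2.contourArea(c)<300: continue
        r=cv2.minAreaRect(np.array([ray(n,*q[0],.004,i)[:2]*1000 for q in c],np.float32))
        if box[0]<r[0][0]<box[1] and box[2]<r[0][1]<box[3]: print("bay",np.round(r[0],1),np.round(r[1],1),round(r[2],1))
GR=((35,60,80),(75,255,255),(430,620,260,370)); BL=((100,100,60),(130,255,255),(380,650,-360,-240))
E
python3 - <<'E'
from h import *
o=ctrl.get_obs();print(o["ee_pos"],o["grip_width"],o["force"])
p,X,ok=cloud("wrist");cv2.imwrite("pics/w2.png",p)
bays("wrist",p,*GR)
S=X[ok&(np.hypot(X[...,0]-.56,X[...,1]-.315)<.05)&(X[...,2]>.1)&(X[...,2]<.155)]
print(len(S),S[:,2].max(),circ(S))
E
```

```text
[0.55977522 0.31534333 0.10157797] 0.05349491720939951 [ 0.30978476 -0.00517381 -1.86284593]
bay [556.2 312.4] [65.1 75.4] 0.0
bay [478.7 313. ] [73.8 74.4] 89.7
10616 0.15498723649775695 (array([550.9, 315.2]), 38.9)
```

View pics/w2.png

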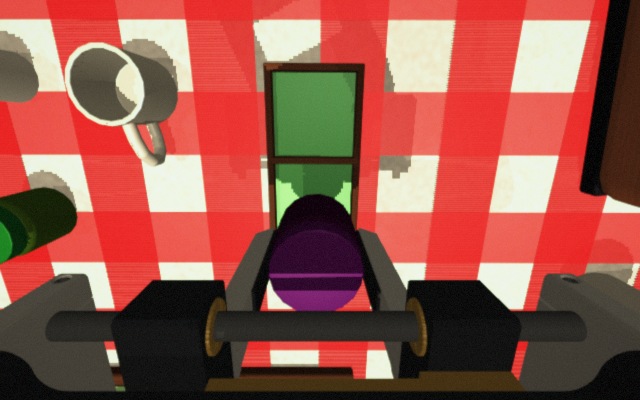

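Scaled: 75 mm / 500 = 0.15, 73 mm / 500 = 0.146.

Emit:
arm_command --plan '[[[0, -0.002, 0.06, 0, 0, 0, 1], [0, -0.002, 0.11, 0, 0, 0, 1], [0, -0.002, 0.136, 0, 0, 0, 1], [0, -0.002, 0.146, 0, 0, 0, 1], [0, -0.002, 0.15, 0, 0, 0, 1], [0, -0.002, 0.15, 0, 0, 0, 1], [0, -0.002, 0.15, 0, 0, 0, -0.5], [0, -0.002, 0.15, 0, 0, 0, -0.5], [0, -0.002, 0.15, 0, 0, 0, -0.5], [0, -0.002, 0.15, 0, 0, 0, -0.5]]]'

```text
time_s: 5.2
ee_pos: [0.56, 0.3147, 0.0268]
eef_rot: [3.141, 0.0, -3.14]
force: [-0.1, -0.0, 0.3]
grip_width: 0.0706
grip_force: 0.0
```

Scaled: -130 mm / 500 = -0.26, -120 mm / 500 = -0.24.

Emit:
arm_command --plan '[[[0, 0, -0.02, 0, 0, 0, -0.5], [0, 0, -0.08, 0, 0, 0, -0.5], [0, 0, -0.16, 0, 0, 0, -0.5], [0, 0, -0.24, 0, 0, 0, -0.5], [0, 0, -0.26, 0, 0, 0, -0.5], [0, 0, -0.26, 0, 0, 0, -0.5]]]'

```text
time_s: 5.8
ee_pos: [0.5605, 0.3149, 0.1587]
eef_rot: [3.14, 0.003, -3.14]
force: [0.3, 0.4, -1.1]
grip_width: 0.0705
grip_force: 0.0
```

```bash
cat >> h.py <<'E'
def look(name,things,save=None):
    o=ctrl.get_obs();print("tcp",np.round(o["ee_pos"]*1000,1),np.round(o["eef_rot"],3),"w",round(o["grip_width"]*1000,1))
    p,X,ok=cloud(name)
    if save: cv2.imwrite(f"pics/{save}.png",p)
    for k,(x,y,lo,hi) in things.items():
        S=X[ok&(np.hypot(X[...,0]-x,X[...,1]-y)<.045)&(X[...,2]>lo)&(X[...,2]<hi)]
        if len(S)>20: print(k,len(S),"z",np.round(np.percentile(S[:,2],[5,50,98])*1000,1),*circ(S),np.round(np.median(S,0)[:2]*1000,1))
    return p,X,ok
E
python3 - <<'E'
from h import *
p,_,_=look("wrist",dict(berry=(.56,.315,.062,.08),egg=(.581,-.052,.058,.08)),"w3");bays("wrist",p,*GR)
E
```

```text
tcp [560.5 314.9 158.7] [ 3.14e+00  3.00e-03 -3.14e+00] w 70.5
berry 2061 z [68.4 69.7 71.1] [559.4 315.1] 25.5 [558.3 314.7]
bay [557.  312.7] [75.2 71.7] 88.9
bay [477.  313.3] [73.6 74. ] 90.0
```

Scaled: -367 mm / 500 = -0.734, -20 mm / 500 = -0.04.

Emit:
arm_command --plan '[[[-0.04, -0.734, -0.02, 0, 0, 0, -0.5], [-0.04, -0.734, -0.02, 0, 0, 0, -0.5], [-0.04, -0.734, -0.02, 0, 0, 0, -0.5], [-0.04, -0.734, -0.02, 0, 0, 0, -0.5], [-0.04, -0.734, -0.02, 0, 0, 0, -0.5], [-0.04, -0.734, -0.02, 0, 0, 0, -0.5], [-0.04, -0.734, -0.02, 0, 0, 0, -0.5], [-0.04, -0.734, -0.02, 0, 0, 0, -0.5], [-0.04, -0.734, -0.02, 0, 0, 0, -0.5], [-0.04, -0.734, -0.02, 0, 0, 0, -0.5], [-0.04, -0.734, -0.02, 0, 0, 0, -0.5]]]'

```text
time_s: 6.95
ee_pos: [0.5802, -0.0508, 0.1659]
eef_rot: [3.141, -0.001, -3.139]
force: [0.2, -0.0, -0.9]
grip_width: 0.0702
grip_force: 0.0
```

Run:
```python
from h import *
p,_,_=look("wrist",dict(egg=(.581,-.052,.056,.08),rim=(.581,-.052,.036,.046),honey=(.58,-.146,.062,.07),pepper=(.454,-.048,.062,.08),salt=(.447,.042,.062,.08)),"w4");bays("wrist",p,*BL)
```

```text
tcp [580.2 -50.8 165.9] [ 3.141e+00 -1.000e-03 -3.139e+00] w 70.2
egg 850 z [57.  62.6 67.6] [580.7 -52.9] 18.0 [578.6 -53.1]
rim 327 z [40.7 41.9 45.4] [581.5 -52.7] 24.2 [570.  -52.2]
honey 1911 z [64.3 65.5 66.9] [ 580.  -145.3] 25.5 [ 578.9 -144.7]
pepper 1593 z [63.9 68.4 70.9] [453.3 -48.2] 19.5 [453.7 -48. ]
salt 1643 z [63.9 68.4 71.1] [445.8  42.2] 19.6 [446.5  40.7]
bay [ 596.2 -298.7] [72.7 67.5] 2.6
bay [ 515.2 -302.2] [74.7 67.3] 2.6
bay [ 434.5 -305.8] [73.4 67.6] 2.6
```

Scaled: 145 mm / 500 = 0.29, 137 mm / 500 = 0.274.

Emit:
arm_command --plan '[[[-0.002, -0.004, 0.06, 0, 0, 0, -0.5], [-0.002, -0.004, 0.14, 0, 0, 0, -0.5], [-0.002, -0.004, 0.22, 0, 0, 0, -0.5], [-0.002, -0.004, 0.274, 0, 0, 0, -0.5], [-0.002, -0.004, 0.29, 0, 0, 0, -0.5], [-0.002, -0.004, 0.29, 0, 0, 0, -0.5], [-0.002, -0.004, 0.29, 0, 0, 0, 1], [-0.002, -0.004, 0.29, 0, 0, 0, 1], [-0.002, -0.004, 0.29, 0, 0, 0, 1], [-0.002, -0.004, 0.29, 0, 0, 0, 1], [-0.002, -0.004, 0.29, 0, 0, 0, 1]]]' --squeeze 20

```text
time_s: 8.1
ee_pos: [0.5819, -0.0543, 0.0226]
eef_rot: [3.142, 0.002, -3.14]
force: [-1.0, 1.9, 7.1]
grip_width: 0.0463
grip_force: 20.0
```

Scaled: -100 mm / 500 = -0.2, -85 mm / 500 = -0.17.

Emit:
arm_command --plan '[[[0, 0, -0.01, 0, 0, 0, 1], [0, 0, -0.04, 0, 0, 0, 1], [0, 0, -0.1, 0, 0, 0, 1], [0, 0, -0.17, 0, 0, 0, 1], [0, 0, -0.2, 0, 0, 0, 1], [0, 0, -0.2, 0, 0, 0, 1]]]'

```text
time_s: 8.7
ee_pos: [0.5823, -0.0546, 0.1239]
eef_rot: [-3.141, 0.004, -3.14]
force: [-0.7, -0.6, -2.2]
grip_width: 0.0467
grip_force: 20.0
```

Run:
```python
from h import *
p,_,_=look("scene",dict(egg=(.581,-.052,.150,.18),honey=(.58,-.146,.062,.07),green=(.574,.043,.062,.07)),"s5")
o=ctrl.get_obs();print(o["force"],o["grip_force"]);cv2.imwrite("pics/s5c.png",cv2.resize(p[80:260,200:420],None,fx=3,fy=3))
```

```text
tcp [582.3 -54.6 123.9] [-3.141  0.004 -3.14 ] w 46.7
egg 349 z [151.8 162.  178.2] [589.9 -53.6] 35.6 [591.5 -53.7]
honey 299 z [63.7 66.2 68.5] [ 580.5 -144. ] 25.7 [ 582.1 -144. ]
green 296 z [63.8 66.1 68.6] [574.3  44.4] 26.5 [577.4  44.5]
[-0.30527658  0.23452068 -2.10474289] 19.999790601432323
```

View pics/s5c.png

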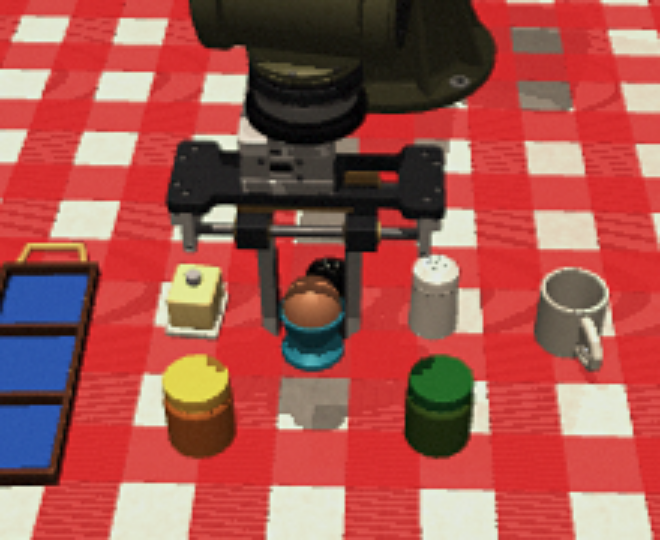

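Scaled: 368 mm / 500 = 0.736, 104 mm / 500 = 0.208.

Emit:
arm_command --plan '[[[0.02, 0.07, 0, 0, 0, 0, 1], [0.208, 0.736, 0, 0, 0, 0, 1], [0.208, 0.736, 0, 0, 0, 0, 1], [0.208, 0.736, 0, 0, 0, 0, 1], [0.208, 0.736, 0, 0, 0, 0, 1], [0.208, 0.736, 0, 0, 0, 0, 1], [0.208, 0.736, 0, 0, 0, 0, 1], [0.208, 0.736, 0, 0, 0, 0, 1], [0.208, 0.736, 0, 0, 0, 0, 1], [0.208, 0.736, 0, 0, 0, 0, 1], [0.208, 0.736, 0, 0, 0, 0, 1], [0.208, 0.736, 0, 0, 0, 0, 1]]]'

```text
time_s: 9.95
ee_pos: [0.4772, 0.3122, 0.1209]
eef_rot: [-3.141, -0.001, 3.141]
force: [0.2, 0.3, -1.1]
grip_width: 0.0467
grip_force: 20.0
```

Run:
```python
from h import *
p,_,_=look("top",dict(egg=(.478,.314,.158,.18),rim=(.478,.314,.130,.15),berry=(.56,.315,.062,.08)),"t6")
p,_,_=look("wrist",dict(egg=(.478,.314,.158,.18)),"w6");bays("wrist",p,*GR)
cv2.imwrite("pics/w6c.png",p)
```

```text
tcp [477.2 312.2 120.9] [-3.141e+00 -1.000e-03  3.141e+00] w 46.7
berry 363 z [67.4 70.  72.9] [559.4 313.1] 25.8 [562.7 312.4]
tcp [477.3 312.4 121.1] [-3.141 -0.     3.141] w 46.6
egg 3670 z [158.6 164.1 179.1] [468.6 312.3] 35.5 [470.  312.6]
bay [478.8 313.7] [75.2 71.3] 89.0
```

View pics/w6c.png

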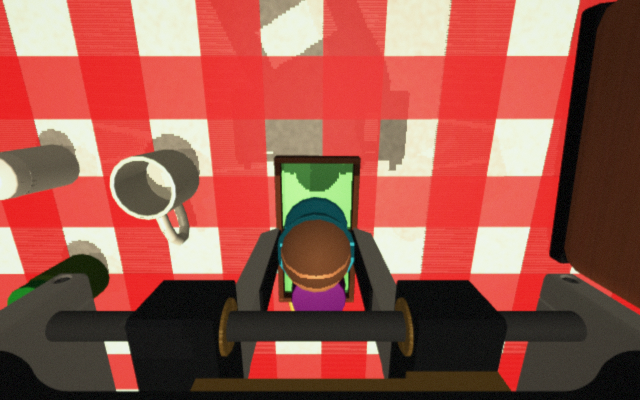

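Scaled: 94 mm / 500 = 0.188, 92 mm / 500 = 0.184.

Emit:
arm_command --plan '[[[-0.002, 0.002, 0.06, 0, 0, 0, 1], [-0.002, 0.002, 0.12, 0, 0, 0, 1], [-0.002, 0.002, 0.16, 0, 0, 0, 1], [-0.002, 0.002, 0.176, 0, 0, 0, 1], [-0.002, 0.002, 0.184, 0, 0, 0, 1], [-0.002, 0.002, 0.188, 0, 0, 0, 1], [-0.002, 0.002, 0.188, 0, 0, 0, 1]]]'

```text
time_s: 10.75
ee_pos: [0.4783, 0.3146, 0.0282]
eef_rot: [3.141, 0.001, -3.141]
force: [-0.0, 0.3, -2.0]
grip_width: 0.0465
grip_force: 20.0
```

Scaled: 2 mm / 500 = 0.004, 1 mm / 500 = 0.002.

Emit:
arm_command --plan '[[[0, 0, 0.002, 0, 0, 0, 1], [0, 0, 0.004, 0, 0, 0, 1], [0, 0, 0.004, 0, 0, 0, 1]]]'

```text
time_s: 11.05
ee_pos: [0.4784, 0.3147, 0.0266]
eef_rot: [3.141, 0.001, -3.14]
force: [-1.9, -1.5, 7.6]
grip_width: 0.0467
grip_force: 20.0
```

Contact with the floor; release and back off.

Scaled: -130 mm / 500 = -0.26, -90 mm / 500 = -0.18.

Emit:
arm_command --plan '[[[0, 0, 0, 0, 0, 0, 0], [0, 0, 0, 0, 0, 0, -0.5], [0, 0, 0, 0, 0, 0, -0.5], [0, 0, 0, 0, 0, 0, -0.5], [0, 0, -0.03, 0, 0, 0, -0.5], [0, 0, -0.1, 0, 0, 0, -0.5], [0, 0, -0.18, 0, 0, 0, -0.5], [0, 0, -0.26, 0, 0, 0, -0.5], [0, 0, -0.26, 0, 0, 0, -0.5]]]'

```text
time_s: 11.95
ee_pos: [0.4798, 0.3156, 0.1622]
eef_rot: [3.137, 0.008, -3.14]
force: [0.3, 0.0, -0.4]
grip_width: 0.0705
grip_force: 0.0
```

Run:
```python
from h import *
p,_,_=look("wrist",dict(berry=(.56,.315,.062,.08),egg=(.478,.314,.060,.08),rim=(.478,.314,.040,.050)),"w7");bays("wrist",p,*GR)
```

```text
tcp [479.8 315.6 162.2] [ 3.137  0.008 -3.14 ] w 70.5
berry 1677 z [66.8 69.6 71. ] [559.6 314.9] 25.7 [557.1 314.7]
egg 898 z [61.2 66.7 71.5] [477.  314.8] 17.7 [475.  314.7]
rim 340 z [44.6 45.9 49.1] [477.4 314.7] 24.2 [466.3 314.7]
bay [556.6 312.2] [74.7 69.3] 89.8
bay [476.8 312.5] [74.6 72. ] 90.0
```

Emit:
arm_command --plan '[[[-0.2, -0.922, 0, 0, 0, 0, -0.5], [-0.2, -0.922, 0, 0, 0, 0, -0.5], [-0.2, -0.922, 0, 0, 0, 0, -0.5], [-0.2, -0.922, 0, 0, 0, 0, -0.5], [-0.2, -0.922, 0, 0, 0, 0, -0.5], [-0.2, -0.922, 0, 0, 0, 0, -0.5], [-0.2, -0.922, 0, 0, 0, 0, -0.5], [-0.2, -0.922, 0, 0, 0, 0, -0.5], [-0.2, -0.922, 0, 0, 0, 0, -0.5], [-0.2, -0.922, 0, 0, 0, 0, -0.6], [-0.2, -0.922, 0, 0, 0, 0, -0.7], [-0.2, -0.922, 0, 0, 0, 0, -0.7]]]'

```text
time_s: 13.2
ee_pos: [0.5779, -0.146, 0.1546]
eef_rot: [3.141, -0.002, -3.141]
force: [-0.4, 0.7, -0.2]
grip_width: 0.0797
grip_force: 0.0
```

Run:
```python
from h import *
p,X,ok=look("wrist",dict(honey=(.58,-.146,.062,.07),pepper=(.454,-.048,.062,.08),knob=(.446,-.165,.048,.06),salt=(.447,.042,.062,.08)),"w8");bays("wrist",p,*BL)
S=X[ok&(np.hypot(X[...,0]-.446,X[...,1]+.165)<.06)&(X[...,2]>.038)&(X[...,2]<.046)]
print(cv2.minAreaRect((S[:,:2]*1000).astype(np.float32)))
```

```text
tcp [ 577.9 -146.   154.6] [ 3.141e+00 -2.000e-03 -3.141e+00] w 79.7
honey 2011 z [64.5 65.7 67.1] [ 579.9 -145.4] 25.4 [ 579.  -145.3]
pepper 1742 z [63.7 68.4 71.2] [453.1 -48.9] 19.6 [453.5 -50.4]
knob 205 z [49.9 51.3 53.1] [ 445.  -165.1] 7.0 [ 445.4 -165. ]
salt 1835 z [63.6 68.6 71.2] [446.1  42.2] 20.0 [446.5  38.4]
bay [ 596.5 -296.5] [72.4 70.6] 2.5
bay [ 515.4 -300.3] [74.8 70.6] 2.6
bay [ 434.7 -304. ] [73.4 70.6] 2.6
((445.0947265625, -165.13235473632812), (39.87543487548828, 49.904788970947266), 84.98226928710938)
```

View pics/w8.png

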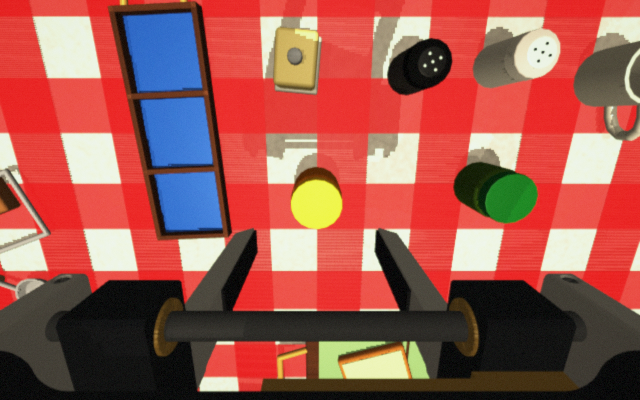

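Scaled: 134 mm / 500 = 0.268, 128 mm / 500 = 0.256.

Emit:
arm_command --plan '[[[-0.004, 0.002, 0.06, 0, 0, 0, -0.7], [-0.004, 0.002, 0.14, 0, 0, 0, -0.7], [-0.004, 0.002, 0.21, 0, 0, 0, -0.7], [-0.004, 0.002, 0.256, 0, 0, 0, -0.7], [-0.004, 0.002, 0.268, 0, 0, 0, -0.7], [-0.004, 0.002, 0.268, 0, 0, 0, -0.7], [-0.004, 0.002, 0.268, 0, 0, 0, 1], [-0.004, 0.002, 0.268, 0, 0, 0, 1], [-0.004, 0.002, 0.268, 0, 0, 0, 1], [-0.004, 0.002, 0.268, 0, 0, 0, 1], [-0.004, 0.002, 0.268, 0, 0, 0, 1]]]' --squeeze 25

```text
time_s: 14.35
ee_pos: [0.5808, -0.1455, 0.0222]
eef_rot: [-3.141, 0.001, -3.141]
force: [-1.7, 1.0, 5.8]
grip_width: 0.0535
grip_force: 25.0
```

Scaled: -90 mm / 500 = -0.18, -75 mm / 500 = -0.15.

Emit:
arm_command --plan '[[[0, 0, -0.02, 0, 0, 0, 1], [0, 0, -0.08, 0, 0, 0, 1], [0, 0, -0.15, 0, 0, 0, 1], [0, 0, -0.18, 0, 0, 0, 1], [0, 0, -0.18, 0, 0, 0, 1]]]'

```text
time_s: 14.85
ee_pos: [0.5813, -0.1456, 0.1135]
eef_rot: [-3.14, 0.003, -3.14]
force: [-0.9, -0.1, -2.0]
grip_width: 0.0536
grip_force: 25.0
```

Scaled: -159 mm / 500 = -0.318, 146 mm / 500 = 0.292.

Emit:
arm_command --plan '[[[0.03, -0.034, 0, 0, 0, 0, 1], [0.08, -0.09, 0, 0, 0, 0, 1], [0.15, -0.16, 0, 0, 0, 0, 1], [0.21, -0.23, 0, 0, 0, 0, 1], [0.26, -0.284, 0, 0, 0, 0, 1], [0.284, -0.31, 0, 0, 0, 0, 1], [0.292, -0.318, 0, 0, 0, 0, 1], [0.292, -0.318, 0, 0, 0, 0, 1], [0.292, -0.318, 0, 0, 0, 0, 1]]]'

```text
time_s: 15.75
ee_pos: [0.435, -0.3037, 0.1108]
eef_rot: [3.141, -0.001, -3.14]
force: [0.3, 0.1, -2.1]
grip_width: 0.0533
grip_force: 25.0
```

Run:
```python
from h import *
p,X,ok=look("wrist",dict(),"w9");bays("wrist",p,*BL)
p,X,ok=look("top",dict(),"t9");bays("top",p,*BL)
```

```text
tcp [ 435.  -303.7  110.8] [ 3.141e+00 -1.000e-03 -3.140e+00] w 53.3
bay [ 624.1 -293.3] [19.3 74.3] 0.0
bay [ 431.1 -302.6] [62.2 75.3] 2.2
tcp [ 435.2 -303.7  111. ] [ 3.141 -0.    -3.139] w 53.5
bay [ 433.7 -283.6] [73.  32.2] 5.1
bay [ 515.7 -301.6] [72.4 71.6] 2.0
bay [ 596.3 -298.1] [72.4 71.7] 2.4
```

Scaled: 85 mm / 500 = 0.17, 84 mm / 500 = 0.168.

Emit:
arm_command --plan '[[[0, -0.002, 0.06, 0, 0, 0, 1], [0, -0.002, 0.116, 0, 0, 0, 1], [0, -0.002, 0.148, 0, 0, 0, 1], [0, -0.002, 0.16, 0, 0, 0, 1], [0, -0.002, 0.168, 0, 0, 0, 1], [0, -0.002, 0.17, 0, 0, 0, 1], [0, -0.002, 0.17, 0, 0, 0, 1]]]'

```text
time_s: 16.55
ee_pos: [0.4351, -0.3057, 0.0271]
eef_rot: [-3.141, 0.001, -3.14]
force: [0.7, 0.4, -2.1]
grip_width: 0.0537
grip_force: 25.0
```

Scaled: -130 mm / 500 = -0.26, -90 mm / 500 = -0.18.

Emit:
arm_command --plan '[[[0, 0, 0.002, 0, 0, 0, 1], [0, 0, 0.002, 0, 0, 0, 1], [0, 0, 0.002, 0, 0, 0, 0], [0, 0, 0.002, 0, 0, 0, -0.5], [0, 0, 0.002, 0, 0, 0, -0.5], [0, 0, 0.002, 0, 0, 0, -0.5], [0, 0, -0.03, 0, 0, 0, -0.5], [0, 0, -0.1, 0, 0, 0, -0.5], [0, 0, -0.18, 0, 0, 0, -0.5], [0, 0, -0.26, 0, 0, 0, -0.5], [0, 0, -0.26, 0, 0, 0, -0.5]]]'

```text
time_s: 17.65
ee_pos: [0.4362, -0.3068, 0.1616]
eef_rot: [-3.136, 0.006, -3.14]
force: [-1.1, 0.0, -0.2]
grip_width: 0.0705
grip_force: 0.0
```

Run:
```python
from h import *
p,X,ok=look("wrist",dict(honey=(.435,-.305,.062,.08),pepper=(.454,-.048,.062,.08),knob=(.446,-.165,.048,.06)),"w10");bays("wrist",p,*BL)
S=X[ok&(np.hypot(X[...,0]-.446,X[...,1]+.165)<.06)&(X[...,2]>.038)&(X[...,2]<.046)]
print(cv2.minAreaRect((S[:,:2]*1000).astype(np.float32)))
```

```text
tcp [ 436.2 -306.8  161.6] [-3.136  0.006 -3.14 ] w 70.5
honey 2030 z [68.4 69.7 71.1] [ 434.1 -305.7] 25.3 [ 432.9 -305.7]
pepper 1137 z [63.4 68.5 71.3] [452.6 -49.6] 19.8 [450.8 -53.9]
knob 142 z [48.9 51.6 53. ] [ 444.5 -165.6] 7.1 [ 444.3 -166.2]
bay [ 585.9 -294.3] [49.6 73.6] 2.1
bay [ 514.2 -297.3] [69.  74.5] 2.2
bay [ 433.4 -301.1] [71.3 74.1] 2.3
((444.667724609375, -165.6515655517578), (39.9287109375, 49.74941635131836), 85.35601043701172)
```

Scaled: 141 mm / 500 = 0.282, 130 mm / 500 = 0.26, 0.08 rad / 2 = 0.04.

Emit:
arm_command --plan '[[[-0.006, 0.09, 0, 0, 0, 0.02, -0.5], [-0.012, 0.18, 0, 0, 0, 0.04, -0.5], [-0.018, 0.26, 0, 0, 0, 0.04, -0.5], [-0.018, 0.282, 0.02, 0, 0, 0.04, -0.5], [-0.018, 0.282, 0.06, 0, 0, 0.04, -0.5], [-0.018, 0.282, 0.13, 0, 0, 0.04, -0.5], [-0.018, 0.282, 0.14, 0, 0, 0.04, -0.5]]]'

```text
time_s: 18.4
ee_pos: [0.4412, -0.1638, 0.0823]
eef_rot: [3.139, -0.007, 3.063]
force: [0.1, 0.5, -0.2]
grip_width: 0.0704
grip_force: 0.0
```

Scaled: -1 mm / 500 = -0.002.

Emit:
arm_command --plan '[[[-0.002, -0.002, 0, 0, 0, 0, -0.5], [-0.002, -0.002, 0, 0, 0, 0, -0.5]]]'

```text
time_s: 18.6
ee_pos: [0.4448, -0.1662, 0.0873]
eef_rot: [-3.141, 0.001, 3.062]
force: [-0.9, -0.0, 0.6]
grip_width: 0.0705
grip_force: 0.0
```

Scaled: 71 mm / 500 = 0.142, 66 mm / 500 = 0.132.

Emit:
arm_command --plan '[[[0, 0.002, 0.05, 0, 0, 0, -0.5], [0, 0.002, 0.1, 0, 0, 0, -0.5], [0, 0.002, 0.132, 0, 0, 0, -0.5], [0, 0.002, 0.142, 0, 0, 0, -0.5], [0, 0.002, 0.142, 0, 0, 0, -0.5], [0, 0.002, 0.142, 0, 0, 0, 1], [0, 0.002, 0.142, 0, 0, 0, 1], [0, 0.002, 0.142, 0, 0, 0, 1], [0, 0.002, 0.142, 0, 0, 0, 1], [0, 0.002, 0.142, 0, 0, 0, 1], [0, 0.002, 0.142, 0, 0, 0, 1]]]'

```text
time_s: 19.7
ee_pos: [0.4446, -0.1647, 0.0158]
eef_rot: [-3.141, 0.0, 3.063]
force: [-1.2, -0.0, 5.1]
grip_width: 0.0399
grip_force: 25.0
```

Scaled: -105 mm / 500 = -0.21, -75 mm / 500 = -0.15.

Emit:
arm_command --plan '[[[0, 0, -0.02, 0, 0, 0, 1], [0, 0, -0.08, 0, 0, 0, 1], [0, 0, -0.15, 0, 0, 0, 1], [0, 0, -0.21, 0, 0, 0, 1], [0, 0, -0.21, 0, 0, 0, 1], [0, 0, -0.21, 0, 0, 0, 1]]]'

```text
time_s: 20.3
ee_pos: [0.4443, -0.1645, 0.1205]
eef_rot: [-3.141, 0.0, 3.063]
force: [-0.5, 0.7, -2.7]
grip_width: 0.0396
grip_force: 25.0
```

Run:
```python
from h import *
p,X,ok=look("wrist",dict(),"w11");bays("wrist",p,*BL);print(ctrl.get_obs()["force"])
```

```text
tcp [ 444.3 -164.5  120.5] [-3.141  0.     3.063] w 39.6
bay [ 509.9 -300.1] [58. 70.] 2.3
bay [ 434.8 -303.4] [72.9 69.6] 2.6
[ 0.47038023  0.53591539 -3.44949318]
```

View pics/w11.png

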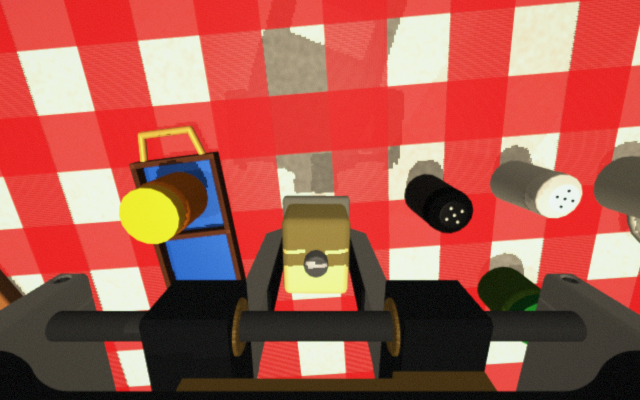

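Scaled: -131 mm / 500 = -0.262, -115 mm / 500 = -0.23.

Emit:
arm_command --plan '[[[-0.02, -0.03, 0, 0, 0, 0, 1], [-0.06, -0.09, 0, 0, 0, 0, 1], [-0.104, -0.17, 0, 0, 0, 0, 1], [-0.144, -0.23, 0, 0, 0, 0, 1], [-0.164, -0.262, 0, 0, 0, 0, 1], [-0.164, -0.262, 0, 0, 0, 0, 1], [-0.164, -0.262, 0.04, 0, 0, 0, 1], [-0.164, -0.262, 0.1, 0, 0, 0, 1], [-0.164, -0.262, 0.14, 0, 0, 0, 1], [-0.164, -0.262, 0.16, 0, 0, 0, 1], [-0.164, -0.262, 0.16, 0, 0, 0, 1], [-0.164, -0.262, 0.16, 0, 0, 0, 1]]]'

```text
time_s: 21.55
ee_pos: [0.5161, -0.3016, 0.041]
eef_rot: [-3.141, 0.0, 3.063]
force: [0.9, -0.9, -1.6]
grip_width: 0.0396
grip_force: 25.0
```

Scaled: 22 mm / 500 = 0.044, 20 mm / 500 = 0.04.

Emit:
arm_command --plan '[[[0, 0, 0.02, 0, 0, 0, 1], [0, 0, 0.034, 0, 0, 0, 1], [0, 0, 0.04, 0, 0, 0, 1], [0, 0, 0.044, 0, 0, 0, 1], [0, 0, 0.044, 0, 0, 0, 1], [0, 0, 0.044, 0, 0, 0, 1]]]'

```text
time_s: 22.15
ee_pos: [0.5157, -0.3015, 0.0198]
eef_rot: [3.141, -0.001, 3.063]
force: [-10.4, 7.1, 16.0]
grip_width: 0.0399
grip_force: 25.0
```

Scaled: -150 mm / 500 = -0.3, -130 mm / 500 = -0.26.

Emit:
arm_command --plan '[[[0, 0, -0.002, 0, 0, 0, 1], [0, 0, -0.002, 0, 0, 0, -0.1], [0, 0, -0.002, 0, 0, 0, -0.1], [0, 0, -0.002, 0, 0, 0, -0.1], [0, 0, -0.03, 0, 0, 0, -0.1], [0, 0, -0.1, 0, 0, 0, -0.1], [0, 0, -0.18, 0, 0, 0, -0.4], [0, 0, -0.26, 0, 0, 0, -0.4], [0, 0, -0.3, 0, 0, 0, -0.4], [0, 0, -0.3, 0, 0, 0, -0.4]]]'

```text
time_s: 23.15
ee_pos: [0.517, -0.3023, 0.1729]
eef_rot: [-3.138, 0.006, 3.063]
force: [0.5, 0.0, -0.3]
grip_width: 0.0655
grip_force: 0.0
```

Run:
```python
from h import *
p,X,ok=look("wrist",dict(honey=(.435,-.305,.062,.08),knob=(.516,-.301,.051,.061),base=(.516,-.301,.009,.0145)),"w12");bays("wrist",p,*BL)
S=X[ok&(np.hypot(X[...,0]-.516,X[...,1]+.301)<.035)&(X[...,2]>.042)&(X[...,2]<.05)]
print(cv2.minAreaRect((S[:,:2]*1000).astype(np.float32)),np.percentile(S[:,2],[5,50,95]))
```

```text
tcp [ 517.  -302.3  172.9] [-3.138  0.006  3.063] w 65.5
honey 2343 z [68.4 69.7 71.2] [ 434.5 -305.5] 25.3 [ 433.8 -305.6]
knob 131 z [53.2 55.5 56.8] [ 515.8 -301.6] 6.8 [ 515.4 -301.4]
base 376 z [ 9.5 11.6 14.5] [ 515.7 -301.5] 44.8 [ 495.3 -303.4]
bay [ 594.5 -294. ] [69.6 74.5] 2.6
bay [ 513.9 -297.5] [72.2 74.9] 2.0
bay [ 433.8 -301.2] [74.1 73.7] 2.6
((515.357666015625, -301.2032470703125), (39.36092758178711, 48.734275817871094), 84.97737121582031) [0.04351612 0.04551932 0.046702  ]
```

View pics/w12.png

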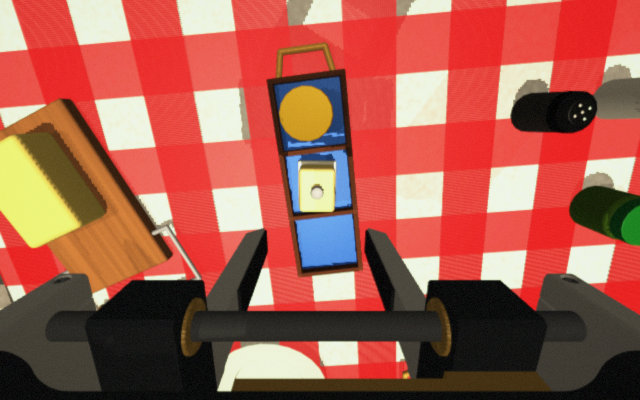

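Scaled: 338 mm / 500 = 0.676, 98 mm / 500 = 0.196, -0.08 rad / 2 = -0.04.

Emit:
arm_command --plan '[[[0.196, 0.676, 0.02, 0, 0, -0.04, -0.4], [0.196, 0.676, 0.02, 0, 0, -0.04, -0.4], [0.196, 0.676, 0.02, 0, 0, -0.04, -0.4], [0.196, 0.676, 0.02, 0, 0, -0.04, -0.4], [0.196, 0.676, 0.02, 0, 0, -0.04, -0.4], [0.196, 0.676, 0.02, 0, 0, -0.04, -0.4], [0.196, 0.676, 0.02, 0, 0, -0.04, -0.4], [0.196, 0.676, 0.02, 0, 0, -0.04, -0.4], [0.196, 0.676, 0.02, 0, 0, -0.04, -0.4], [0.196, 0.676, 0.02, 0, 0, -0.04, -0.4], [0.196, 0.676, 0.02, 0, 0, -0.04, -0.4], [0.196, 0.676, 0.02, 0, 0, -0.04, -0.4]]]'

```text
time_s: 24.4
ee_pos: [0.4449, 0.042, 0.1582]
eef_rot: [-3.142, -0.0, 3.141]
force: [0.6, -0.4, -0.4]
grip_width: 0.0658
grip_force: 0.0
```

Run:
```python
from h import *
p,X,ok=look("wrist",dict(salt=(.446,.042,.062,.08),pepper=(.454,-.048,.062,.08),green=(.574,.043,.062,.07)),"w13")
```

```text
tcp [444.9  42.  158.2] [-3.142 -0.     3.141] w 65.8
salt 1142 z [63.7 68.4 70.9] [445.7  42.6] 19.5 [443.7  42.6]
pepper 1132 z [63.6 68.2 70.7] [452.5 -48. ] 19.6 [450.8 -46.2]
green 660 z [63.2 65.6 66.8] [568.9  43.7] 24.4 [560.7  43.7]
```

Scaled: 137 mm / 500 = 0.274, 131 mm / 500 = 0.262.

Emit:
arm_command --plan '[[[-0.002, 0, 0.06, 0, 0, 0, -0.4], [-0.002, 0, 0.14, 0, 0, 0, -0.4], [-0.002, 0, 0.216, 0, 0, 0, -0.4], [-0.002, 0, 0.262, 0, 0, 0, -0.4], [-0.002, 0, 0.274, 0, 0, 0, -0.4], [-0.002, 0, 0.274, 0, 0, 0, -0.4], [-0.002, 0, 0.274, 0, 0, 0, 1], [-0.002, 0, 0.274, 0, 0, 0, 1], [-0.002, 0, 0.274, 0, 0, 0, 1], [-0.002, 0, 0.274, 0, 0, 0, 1], [-0.002, 0, 0.274, 0, 0, 0, 1]]]' --squeeze 25

```text
time_s: 25.55
ee_pos: [0.4463, 0.043, 0.0222]
eef_rot: [-3.142, 0.001, -3.14]
force: [-1.6, 0.0, 7.0]
grip_width: 0.0409
grip_force: 25.1
```

Scaled: -105 mm / 500 = -0.21, -75 mm / 500 = -0.15.

Emit:
arm_command --plan '[[[0, 0, -0.02, 0, 0, 0, 1], [0, 0, -0.08, 0, 0, 0, 1], [0, 0, -0.15, 0, 0, 0, 1], [0, 0, -0.21, 0, 0, 0, 1], [0, 0, -0.21, 0, 0, 0, 1], [0, 0, -0.21, 0, 0, 0, 1]]]'

```text
time_s: 26.15
ee_pos: [0.4458, 0.043, 0.1268]
eef_rot: [3.142, 0.001, -3.14]
force: [-0.5, -0.0, -0.5]
grip_width: 0.0411
grip_force: 25.0
```

Run:
```python
from h import *
p,X,ok=look("scene",dict(),"s14");cv2.imwrite("pics/s14c.png",cv2.resize(p[60:260,220:440],None,fx=2.7,fy=2.7))
```

```text
tcp [445.8  43.  126.8] [ 3.142e+00  1.000e-03 -3.140e+00] w 41.1
```

View pics/s14c.png

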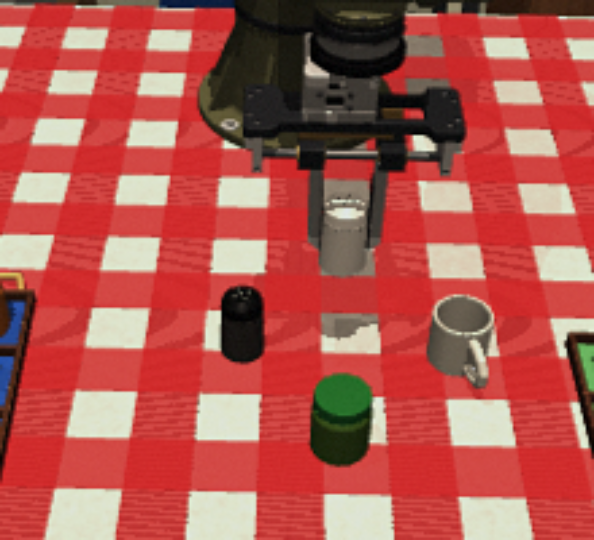

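Scaled: -340 mm / 500 = -0.68, -151 mm / 500 = -0.302.

Emit:
arm_command --plan '[[[-0.028, -0.064, 0, 0, 0, 0, 1], [-0.064, -0.144, 0, 0, 0, 0, 1], [-0.1, -0.224, 0, 0, 0, 0, 1], [-0.136, -0.304, 0, 0, 0, 0, 1], [-0.172, -0.386, 0, 0, 0, 0, 1], [-0.208, -0.468, 0, 0, 0, 0, 1], [-0.244, -0.55, 0, 0, 0, 0, 1], [-0.276, -0.622, 0, 0, 0, 0, 1], [-0.296, -0.664, 0, 0, 0, 0, 1], [-0.302, -0.68, 0, 0, 0, 0, 1], [-0.302, -0.68, 0, 0, 0, 0, 1], [-0.302, -0.68, 0, 0, 0, 0, 1]]]'

```text
time_s: 27.4
ee_pos: [0.5968, -0.2957, 0.1258]
eef_rot: [3.141, -0.001, -3.14]
force: [-0.7, 1.5, -0.6]
grip_width: 0.0411
grip_force: 25.0
```

Scaled: 85 mm / 500 = 0.17, 75 mm / 500 = 0.15.

Emit:
arm_command --plan '[[[0, 0, 0.04, 0, 0, 0, 1], [0, 0, 0.1, 0, 0, 0, 1], [0, 0, 0.15, 0, 0, 0, 1], [0, 0, 0.17, 0, 0, 0, 1], [0, 0, 0.17, 0, 0, 0, 1], [0, 0, 0.17, 0, 0, 0, 1]]]'

```text
time_s: 28.0
ee_pos: [0.5978, -0.2967, 0.0429]
eef_rot: [-3.141, 0.001, -3.14]
force: [0.3, 1.0, -0.5]
grip_width: 0.0412
grip_force: 25.0
```

Target height 26.2: lower about 16.5.

Scaled: 17 mm / 500 = 0.034, 16 mm / 500 = 0.032.

Emit:
arm_command --plan '[[[0, -0.002, 0.016, 0, 0, 0, 1], [0, -0.002, 0.026, 0, 0, 0, 1], [0, -0.002, 0.032, 0, 0, 0, 1], [0, -0.002, 0.034, 0, 0, 0, 1], [0, -0.002, 0.034, 0, 0, 0, 1]]]'

```text
time_s: 28.5
ee_pos: [0.5973, -0.2979, 0.0262]
eef_rot: [-3.142, 0.0, -3.14]
force: [-9.0, 4.9, 15.0]
grip_width: 0.0413
grip_force: 25.3
```

Scaled: -150 mm / 500 = -0.3, -130 mm / 500 = -0.26.

Emit:
arm_command --plan '[[[0, 0, -0.002, 0, 0, 0, 1], [0, 0, -0.002, 0, 0, 0, -0.2], [0, 0, -0.002, 0, 0, 0, -0.2], [0, 0, -0.002, 0, 0, 0, -0.2], [0, 0, -0.03, 0, 0, 0, -0.2], [0, 0, -0.1, 0, 0, 0, -0.2], [0, 0, -0.18, 0, 0, 0, -0.4], [0, 0, -0.26, 0, 0, 0, -0.4], [0, 0, -0.3, 0, 0, 0, -0.4], [0, 0, -0.3, 0, 0, 0, -0.4]]]'

```text
time_s: 29.5
ee_pos: [0.5983, -0.2984, 0.1791]
eef_rot: [-3.138, 0.006, -3.14]
force: [-0.4, -0.0, -0.6]
grip_width: 0.0657
grip_force: 0.0
```

Scaled: 300 mm / 500 = 0.6, 130 mm / 500 = 0.26.

Emit:
arm_command --plan '[[[0.26, 0.6, 0, 0, 0, 0, -0.4], [0.26, 0.6, 0, 0, 0, 0, -0.4], [0.26, 0.6, 0, 0, 0, 0, -0.4], [0.26, 0.6, 0, 0, 0, 0, -0.4], [0.26, 0.6, 0, 0, 0, 0, -0.4], [0.26, 0.6, 0, 0, 0, 0, -0.4], [0.26, 0.6, 0, 0, 0, 0, -0.4], [0.26, 0.6, 0, 0, 0, 0, -0.4], [0.26, 0.6, 0, 0, 0, 0, -0.4]]]'

```text
time_s: 30.4
ee_pos: [0.4668, 0.0021, 0.1742]
eef_rot: [-3.141, -0.0, -3.139]
force: [-0.9, -1.1, -0.0]
grip_width: 0.0659
grip_force: 0.0
```

Run:
```python
from h import *
p,X,ok=look("top",dict(salt=(.597,-.297,.062,.08),honey=(.435,-.305,.062,.08),knob=(.516,-.301,.051,.061),berry=(.56,.315,.062,.08),egg=(.478,.314,.06,.08)),"t15")
p,X,ok=look("scene",dict(salt=(.597,-.297,.062,.08),honey=(.435,-.305,.062,.08),knob=(.516,-.301,.051,.061),berry=(.56,.315,.062,.08),egg=(.478,.314,.06,.08),green=(.574,.043,.06,.07),pepper=(.454,-.048,.062,.08)),"s15")
```

```text
tcp [466.8   2.1 174.2] [-3.141 -0.    -3.139] w 65.9
salt 270 z [65.4 71.3 75.3] [ 595.8 -297.9] 19.9 [ 594.5 -296.1]
honey 494 z [67.1 69.3 72.2] [ 433.6 -306.2] 26.0 [ 433.4 -305. ]
knob 33 z [52.8 55.1 57.8] [ 515.4 -301.6] 6.7 [ 514.9 -301.8]
berry 456 z [66.8 70.2 73. ] [558.8 313.5] 25.9 [559.  312.1]
egg 212 z [60.8 66.6 73. ] [477.  313.3] 18.3 [476.3 310.5]
tcp [467.    1.6 174.1] [-3.141 -0.    -3.14 ] w 65.6
salt 203 z [64.  71.8 76. ] [ 598.2 -296.4] 19.8 [ 603.4 -293.4]
honey 249 z [63.2 69.6 72.3] [ 436.2 -304.1] 26.4 [ 439.2 -302.6]
knob 23 z [52.4 55.1 58.2] [ 515.7 -300.2] 7.8 [ 518.6 -300.6]
berry 316 z [64.8 69.9 72.4] [561.5 315.8] 26.8 [564.  313.7]
egg 119 z [60.8 66.1 72.5] [479.5 314.6] 17.8 [484.6 313.1]
green 311 z [62.1 66.  68.6] [575.1  43.7] 26.2 [577.6  44.4]
pepper 131 z [63.1 68.1 72. ] [454.3 -46.6] 20.4 [458.6 -47. ]
```

View pics/s15.png

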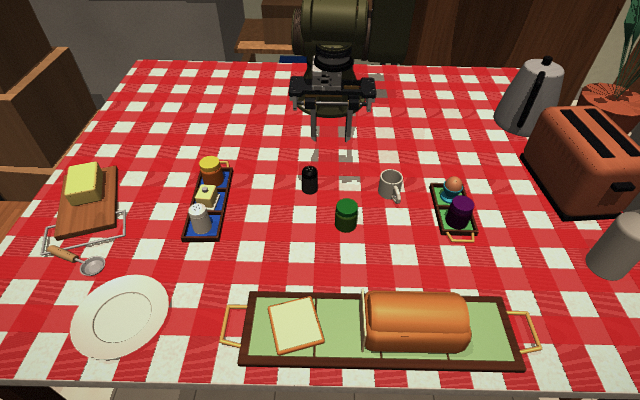

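All five stand in their bays (honey at 210,170; butter at 205,195; salt at 199,218; egg at 453,190; berry at 460,210). The others have not moved and the robot is clear.

```bash
python3 -c "
from station import ctrl
print(ctrl.hand_in())"
```

```text
the job is handed in; nothing more can be done
None
```

Both trays are made up as asked and the job is handed in at about 30 s. All five things stand upright in their bays, and the green jar, pepper and coffee cup were left where they stood.

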